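# Clamp the brass easel post with the matching U-bolt

## Robot

A 7-joint arm with a two-finger parallel gripper is mounted at the origin on the work surface. World frame = base frame: x ahead of the robot, y to its left, z up, the work surface at z = 0. Lengths are in mm, angles in degrees, forces in N, time in s.
With the tool pointing down it reaches from about 400 to 900 mm from the base axis. Payload 5.6 kg.
Tool frame: the origin (TCP) lies at the very end of the fingers, on their centre line; the grasp point (between the pads) lies 19 mm behind it (bot.grip_point_offset is the distance from the TCP to the grasp point, in mm); z points along the fingers, y is the line along which they close (so a half turn about z gives the same grasp; the last joint's range is limited). The gripper opens to 92 mm and grips with 3 to 60 N. Pads are 20 mm wide; open, the fingers measure 128 mm over their backs; the gripper's body (75 mm by 189 mm) begins 69 mm behind the grasp point.
Start: joints at [69.844, 26.786, -0.665, 91.828, 0.344, 61.387, -3.226], TCP at [197.504, -619.275, 214.592] pointing down, gripper open.
Joint ranges: [-144.91, 144.91], [-17.63, 115.5], [-89.93, 88.59], [15.96, 139.68], [-74.01, 254.01], [8.47, 105.57], [-167.45, 167.45]. Speed limits (degrees/s): [147.25, 147.25, 180, 180, 180, 180, 180].

## Interface

Orientations are given as a 3x3 rotation matrix whose columns are the frame's x, y, z axes.
In Python, from rig import bot, cams, workorder gives the robot as it stands. The module is installed in compiled form; this text tells all that it offers.
- The arm moves only by the shell command python3 -m crank 'ROWS' [OPENING] [FORCE]. ROWS is JSON, a list of rows, each an object with "offset": the shift along the tool's x, y, z each as a share of 80 mm, from -1 to 1, a list of three; "rot": the turn, a rotation vector about the tool's x, y, z each as a share of 180 degrees, from -1 to 1, a list of three. In form: [{"offset": [dx, dy, dz], "rot": [wx, wy, wz]}, ...]. A call has 1 to 12 rows; each row is the pose to reach, as a shift and turn from the pose commanded when the call began, along the tool's axes at that moment, turning the shorter way round; what a row does not reach only later rows make up. A row lasts 1/10 s, in which the tool goes at most 50 mm and 8.59 degrees, less where a joint would pass 70% of its speed; a pose out of reach is approached as far as the arm can. A call with a number of a shift or a turn outside -1 to 1 is refused whole. A call with a gripper value outside its range is refused whole. OPENING is the opening, from 0 (shut) to 1 (fully open), set as the call begins (- or left out, the last holds). The fingers move at their own pace and stop on an object; FORCE is the grip in N (left out, the last holds). Time passes only in rows, so rows that repeat a pose let the fingers close. It gives the time, the measured TCP pose, the force, the opening and the grip force at its end, in the units of the state.
- bot.get_obs(): the state, without advancing time (a new reading comes with each control period).
- cams.read_camera(name): name is "scene" or "top"; returns a dict with "color" (400x640x3 uint8, red, green, blue), "depth" (400x640 float32, mm along the optical axis (not along the pixel's ray), 0 where there is no reading), "intrinsics" (3x3 intrinsics, pixels), "rvec" (rotation vector, rad) and "tvec" (3), from world to camera coordinates, as OpenCV has them. Camera axes: x right, y down, z forward; pixel columns grow to the right and rows downward; lengths in mm; the calibration is good to about 2 mm. A picture is of the moment at which its call begins.
- workorder.sign_off(): hands the job in; it is judged then, once.
The state is a dict: "clock": time; "joints": joint angles; "joint_vel": joint speeds; "joint_torque": joint torques, N m; "eef_pos": TCP position; "tool_rot": TCP orientation; "wrist_force": force on the tool from outside, world axes, zero at the start; "ft_torque": the same for the moment, N m; "opening": finger opening in mm; "finger_force": force on a finger pad.
Only numpy, scipy, OpenCV 4.12 (cv2) and the standard library are available. Lean on these libraries where they do the work, as an engineer would, in place of code of your own. Each camera call takes 0.05 s, during which the arm holds its last target. There are 200 camera calls.

## Task

The brass post of the studio easel lies in its mounting bracket. From the slotted wooden stand take the U-bolt whose two legs match the two bracket holes (the middle one of the three widths), and put it over the post with one leg through the hole on either side, fully home so that its bar rests on the post, and let go. Leave the narrow and the wide U-bolt standing in the stand.

Things in the scene. Friction and masses are not known exactly. Their poses are not given: they have to be found in the camera images.
- ubolt_mid_tab (a point): Steel U-bolt to fit, 0.24 kg, legs down in the stand: two round legs 10 mm thick, 70 mm apart (centres), a level 10 mm bar joining them, and on the bar an upright tab 12 mm thick (x), 30 wide (y), 45 tall, to grip. Point: centre of the tab, 22.5 mm above the bar's top, 32.5 above the bar's underside, 90.5 above the leg ends. z up, y leg to leg. All three stand parallel, 90 mm apart along x, in any order.
- post_top (a point): Top of the fixed level brass post, 28 mm thick, midway between the holes, 72 mm above the table. x along the post (350 mm), y hole to hole, z up. Steel plate under it (70 x 140, 12 thick; top face 32 mm below this point) has two 30 x 30 mm through holes centred at y = +-35 mm. Legs hang free below. Home: the tab's centre is 32.5 mm above this point. All else on the bracket is lower than the post's top.
- ubolt_narrow_tab (a point): Tab centre of the U-bolt that is too narrow: same shape and height as the one to fit, but legs 40 mm apart. Leave it. The light wooden stand is 260 (x) x 140 (y) x 45 mm tall with three slots along y, 14 mm wide, 120 long, 30 deep; the leg ends rest on the slot floors 15 mm above the table.
- ubolt_wide_tab (a point): Tab centre of the U-bolt that is too wide: same shape and height as the one to fit, but legs 104 mm apart. Leave it standing in its slot.
Mind the look-alikes: they are no part of the job. Leave any green, purple or turquoise look-alike of the part that bears ubolt_mid_tab alone.

How it is judged (in metres and radians):
At the end, for the whole second after the job is handed in: The 70 mm U-bolt is astride the post, both legs through the holes, released: its tab centre is 22 to 42 mm above the post-top point and within 22 mm of it horizontally, within 15 degrees of upright, its legs within 20 degrees of the line from hole to hole (z of ubolt_mid_tab in the frame of post_top between 0.022 and 0.042 m and horizontal distance between ubolt_mid_tab and post_top below 0.022 m and angle between the y axis of ubolt_mid_tab and the y axis of post_top, either way round below 0.35 rad and angle between ubolt_mid_tab's own z axis and vertical below 0.26 rad); the robot touches nothing.
It fails at once if the narrow or the wide U-bolt is moved by more than 40 mm from its place in the stand (distance of any of ubolt_narrow_tab, ubolt_wide_tab from where it was at the start of the episode above 0.04 m).
It also fails if it takes over 40 s, if anything falls off the work surface, if the arm or the gripper's body presses on something with over 40 N, if the wrist force passes 120 N, or if a joint passes its speed limit or range.

## Working session

There is one attempt and no reset: what is moved stays moved. The work goes in short steps, Python scripts to look and compute and a shell command to move; the robot and the scene stay as the last step left them, time stands still between calls to the robot, and variables do not carry over. Pictures are saved under pics/ and viewed, at most 10 in all, crops included, and the job is handed in when it is done.

```bash
mkdir -p pics; cat > h.py <<'E'
import numpy as np,cv2
from rig import bot,cams
def grab(n):
    d=cams.read_camera(n); np.savez('%s.npz'%n,**d); return d
def world(d,u,v,z=None):
    K=d['intrinsics'];R=cv2.Rodrigues(np.array(d['rvec'],float))[0];t=np.array(d['tvec'],float).ravel()
    r=np.linalg.inv(K)@np.array([u,v,1.])
    c=-R.T@t; w=R.T@r
    if z is not None: return c+w*(z-c[2])/w[2]
    return c+w*d['depth'][int(v),int(u)]
E
python3 - <<'E'
from h import *
for n in('scene','top'):
    d=grab(n); cv2.imwrite('pics/%s0.png'%n,d['color'][:,:,::-1])
    R=cv2.Rodrigues(np.array(d['rvec'],float))[0];print(n,(-R.T@np.array(d['tvec']).ravel()).round(),R.round(2).tolist())
o=bot.get_obs();print(o['clock'],o['eef_pos'],np.round(o['tool_rot'],3),o['opening'])
E
```

```text
scene [778. 495. 803.] [[-0.88, 0.47, -0.01], [0.39, 0.72, -0.57], [-0.27, -0.51, -0.82]]
top [ 484.   57. 1196.] [[-0.0, -1.0, 0.02], [-1.0, 0.0, -0.05], [0.05, -0.02, -1.0]]
0.1 [ 197.33936689 -618.75869075  213.73117614] [[ 0.953  0.304 -0.001]
 [ 0.304 -0.953  0.002]
 [-0.    -0.002 -1.   ]] 91.9753845542762
```

View pics/scene0.png

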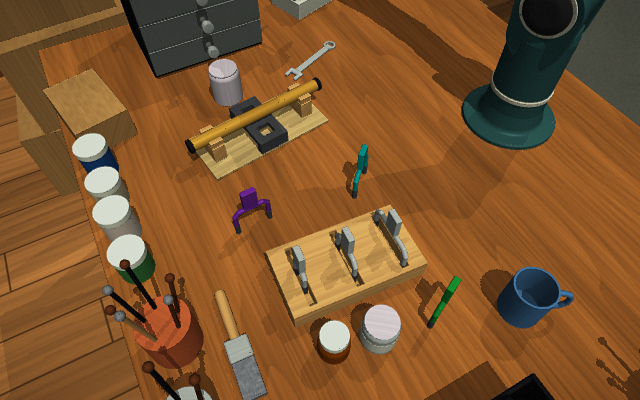

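View pics/top0.png

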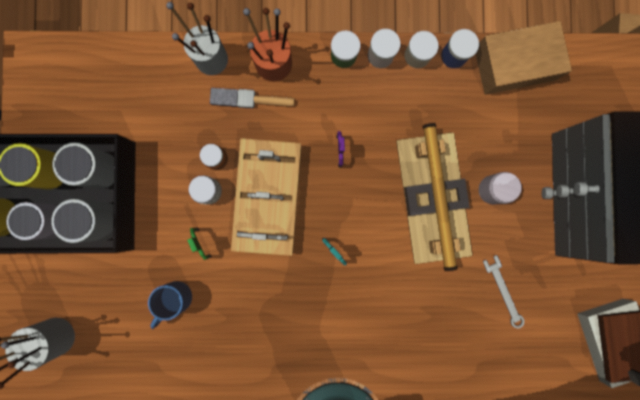

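The top view shows three steel U-bolts in the stand at about (267,156), (265,196) and (263,237). The bracket is at (437,197), with its post tilted slightly. The purple (342,150), turquoise (335,250) and green (198,243) look-alikes stand outside the stand. I'll enlarge the stand and the bracket to tell the widths apart.

```bash
python3 - <<'E'
from h import *
d=np.load('top.npz');c=d['color'][:,:,::-1]
a=cv2.resize(c[130:265,225:310],None,fx=4.4,fy=4.4,interpolation=cv2.INTER_CUBIC)
b=cv2.resize(c[120:275,390:480],None,fx=3.83,fy=3.83,interpolation=cv2.INTER_CUBIC)
h=590;f=lambda i:cv2.copyMakeBorder(i,0,max(0,h-i.shape[0]),0,0,0)[:h]
cv2.imwrite('pics/crop1.png',np.hstack([f(a),f(b)]))
d=np.load('scene.npz');c=d['color'][:,:,::-1]
cv2.imwrite('pics/crop2.png',cv2.resize(c[195:325,260:435],None,fx=4.5,fy=4.5,interpolation=cv2.INTER_CUBIC))
E
```

```text
(no output)
```

View pics/crop1.png

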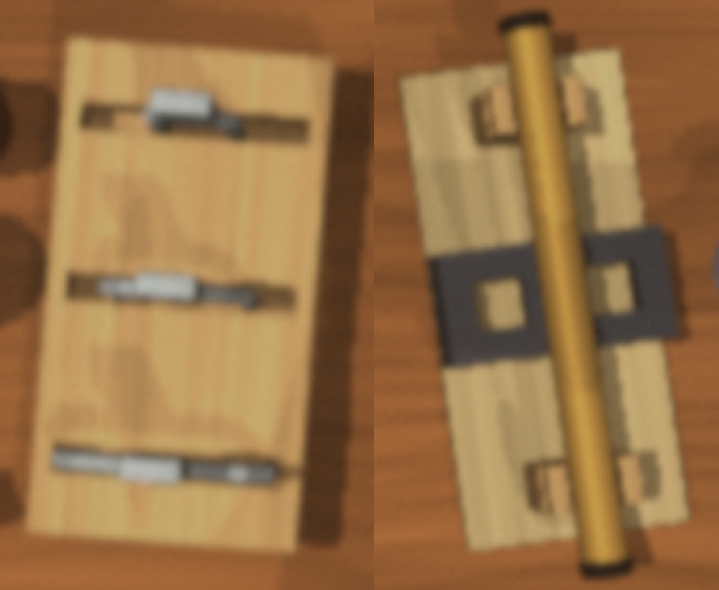

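View pics/crop2.png

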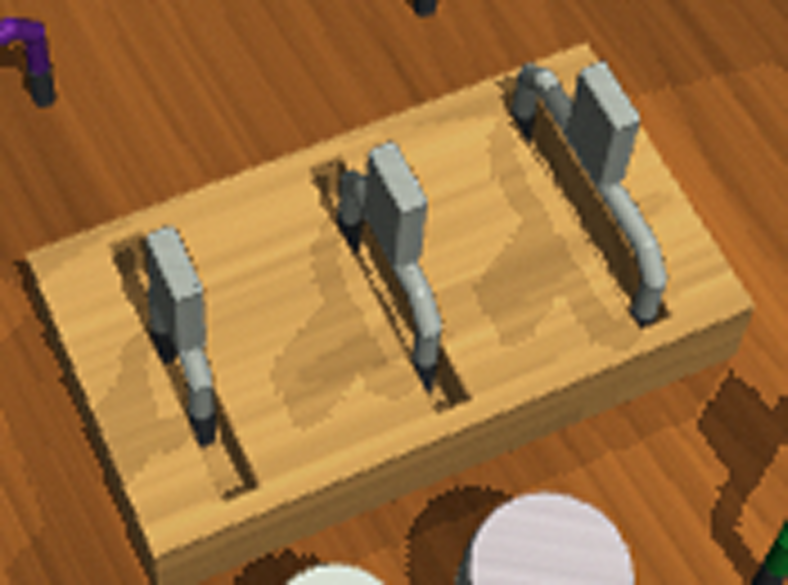

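Three candidates in the stand. Top view (267,156) has both legs close together under the tab, so it is narrow. (263,237) spans the whole slot, so it is wide. (265,196), in the middle, has an intermediate span that leaves slot free at both ends, so it is the 70 mm one. The oblique crop confirms this: its tab top is at about scene (348,233). Next I'll measure.

```bash
cat > m.py <<'E'
from h import *
T=np.load('top.npz');S=np.load('scene.npz')
A=lambda x,y:(225+x/4.4,130+y/4.4)
B=lambda x,y:(390+(x-374)/3.83,120+y/3.83)
C=lambda x,y:(260+x/4.5,195+y/4.5)
p=lambda n,w:print(n,w.round(1))
p('tab top',world(T,*A(165,287),128));p('tab scene',world(S,*C(397,172),128)); p('tab scene depth',world(S,*C(397,172)))
p('tab top depth',world(T,*A(165,287)))
s0,s1=world(T,*A(68,286),45),world(T,*A(295,299),45);p('slot',s0);p('slot',s1);print((s0+s1)/2,np.degrees(np.arctan2(*(s0-s1)[[1,0]])),np.linalg.norm(s0-s1))
e0,e1=world(T,*B(526,20),58),world(T,*B(606,568),58);print('post mid',(e0+e1)/2,np.degrees(np.arctan2(*(e0-e1)[[1,0]])),np.linalg.norm(e0-e1))
print('plate',np.mean([world(T,*B(*q),40) for q in[(432,257),(662,228),(683,335),(447,365)]],0), world(T,*B(432,257),40)-world(T,*B(662,228),40))
p('hole',world(T,*B(501,305),40));p('post depth',world(T,*B(566,294)))
# post & wide/narrow points in scene view depth
p('post scene',world(S,262,115));
o=bot.get_obs();print(o['eef_pos'].round(1) if hasattr(o['eef_pos'],'round') else o['eef_pos'])
E
python3 m.py
```

```text
tab top [543.7 162.  128. ]
tab scene [543.4 165.2 128. ]
tab scene depth [543.7 165.6 128.7]
tab top depth [543.4 161.5 132.8]
slot [549.  220.8  45. ]
slot [541.8 102.1  45. ]
[545.37836784 161.43108105  45.        ] 86.52928870964283 118.97883336276517
post mid [ 543.77568128 -238.58561406   58.        ] 7.488865457038006 332.59029392754195
plate [ 542.39749587 -237.36455524   40.        ] [-17.3996898  141.53563492   0.        ]
hole [ 537.1 -203.4   40. ]
post depth [ 542.  -235.    72.4]
post scene [ 534.  -221.6   60.4]
[ 197.3 -618.8  213.7]
```

```bash
python3 - <<'E'
from h import *
P=[]
for n in('top','scene'):
    d=np.load(n+'.npz');K=d['intrinsics'];R=cv2.Rodrigues(d['rvec'])[0];t=d['tvec'].ravel()
    v,u=np.mgrid[:400,:640];D=d['depth'];m=D>0
    r=np.linalg.inv(K)@np.stack([u[m],v[m],np.ones(m.sum())])*D[m]
    P.append((R.T@(r-t[:,None])).T)
P=np.vstack(P)
a=np.array([197,-619.]);b=np.array([544,163.])
w=(b-a)/np.linalg.norm(b-a)
s=(P[:,:2]-a)@w;q=np.cross(w,P[:,:2]-a)
for k in range(0,860,80):
    for lo,hi in((-120,0),(0,120)):
        m=(s>k)&(s<k+80)&(q>lo)&(q<hi);print(k,lo,m.sum(),P[m,2].max().round() if m.any() else None,end=' | ')
    print()
E
```

```text
0 -120 3396 81.0 | 0 0 2796 259.0 | 
80 -120 2398 8.0 | 80 0 2385 9.0 | 
160 -120 2441 11.0 | 160 0 2513 15.0 | 
240 -120 2590 14.0 | 240 0 2592 7.0 | 
320 -120 1822 75.0 | 320 0 2707 8.0 | 
400 -120 3615 77.0 | 400 0 2840 10.0 | 
480 -120 3240 70.0 | 480 0 2974 8.0 | 
560 -120 3173 7.0 | 560 0 2947 69.0 | 
640 -120 3404 8.0 | 640 0 3625 116.0 | 
720 -120 3232 51.0 | 720 0 2818 86.0 | 
800 -120 3962 134.0 | 800 0 4353 132.0 | <stdin>:11: DeprecationWarning: Arrays of 2-dimensional vectors are deprecated. Use arrays of 3-dimensional vectors instead. (deprecated in NumPy 2.0)
```

```bash
python3 -m crank '[{"offset":[0.89,-1,0],"rot":[0,0,0]},{"offset":[0.89,-1,0],"rot":[0,0,0]},{"offset":[0.89,-1,0],"rot":[0,0,0]}]' 0.49
for i in 1 2 3 4 5 6 7; do python3 -m crank '[{"offset":[0.89,-1,0],"rot":[0,0,0]},{"offset":[0.89,-1,0],"rot":[0,0,0]},{"offset":[0.89,-1,0],"rot":[0,0,0]}]' | tail -c 300; done
python3 -m crank '[{"offset":[0,0,0],"rot":[0,0,-0.382]},{"offset":[0,0,0],"rot":[0,0,-0.382]},{"offset":[0,0,0],"rot":[0,0,-0.382]},{"offset":[0,0,0],"rot":[0,0,-0.382]},{"offset":[0,0,0],"rot":[0,0,-0.382]},{"offset":[0,0,0],"rot":[0,0,-0.382]},{"offset":[0,0,0],"rot":[0,0,-0.382]},{"offset":[0,0,0],"rot":[0,0,-0.382]},{"offset":[0,0,0],"rot":[0,0,-0.382]},{"offset":[0,0,0],"rot":[0,0,-0.382]}]'
python3 - <<'E'
from h import *
o=bot.get_obs();R=np.array(o['tool_rot']);p=np.array(o['eef_pos']);print(o['clock'],p.round(1),R.round(3).tolist(),o['opening'])
print('delta tool share to tab (x,y):',(R.T@(np.array([543.6,163.3,105.5+3-19])-p)/80).round(3), 'yaw y',np.degrees(np.arctan2(R[1,1],R[0,1])))
d=grab('scene');cv2.imwrite('pics/scene1.png',cv2.resize(d['color'][120:330,220:460,::-1],None,fx=2.7,fy=2.7,interpolation=cv2.INTER_CUBIC))
E
```

```text
clock: 0.4
eef_pos: [244.5, -515.8, 214.1]
tool_rot: [[0.951, 0.311, 0.001], [0.311, -0.951, 0.004], [0.002, -0.004, -1.0]]
wrist_force: [1.6, -0.3, -1.3]
opening: 69.8
finger_force: 0.0
clock: 0.7
eef_pos: [287.2, -418.5, 214.5]
tool_rot: [[0.95, 0.311, 0.0], [0.311, -0.95, 0.002], [0.001, -0.002, -1.0]]
wrist_force: [-0.5, 0.1, 0.6]
opening: 46.7
finger_force: 0.0
clock: 1.0
eef_pos: [330.2, -321.4, 214.6]
tool_rot: [[0.951, 0.311, 0.0], [0.311, -0.951, 0.001], [0.001, -0.001, -1.0]]
wrist_force: [-0.3, 0.3, -0.1]
opening: 44.9
finger_force: 0.0
clock: 1.3
eef_pos: [373.6, -224.2, 214.8]
tool_rot: [[0.951, 0.31, 0.001], [0.31, -0.951, 0.001], [0.001, -0.001, -1.0]]
wrist_force: [-0.3, -0.1, 0.1]
opening: 45.1
finger_force: 0.0
clock: 1.6
eef_pos: [417.2, -126.6, 214.9]
tool_rot: [[0.951, 0.31, 0.001], [0.31, -0.951, 0.001], [0.002, -0.001, -1.0]]
wrist_force: [0.0, 0.5, 0.5]
opening: 45.1
finger_force: 0.0
clock: 1.9
eef_pos: [460.8, -28.7, 214.9]
tool_rot: [[0.951, 0.309, 0.002], [0.309, -0.951, 0.002], [0.002, -0.001, -1.0]]
wrist_force: [-0.0, 0.5, 0.1]
opening: 44.9
finger_force: 0.0
clock: 2.2
eef_pos: [504.1, 69.1, 214.6]
tool_rot: [[0.951, 0.309, 0.001], [0.309, -0.951, 0.003], [0.002, -0.002, -1.0]]
wrist_force: [-0.7, -0.8, -0.1]
opening: 45.0
finger_force: 0.0
clock: 2.5
eef_pos: [547.3, 166.9, 214.2]
tool_rot: [[0.951, 0.308, 0.0], [0.308, -0.951, 0.003], [0.001, -0.002, -1.0]]
wrist_force: [-0.4, 0.3, -0.4]
opening: 45.1
finger_force: 0.0
clock: 3.5
eef_pos: [546.2, 161.2, 214.1]
tool_rot: [[0.068, 0.998, -0.001], [0.998, -0.068, -0.001], [-0.001, -0.001, -1.0]]
wrist_force: [-0.4, -0.1, 0.0]
opening: 44.7
finger_force: 0.0
3.5 [546.2 161.2 214.1] [[0.068, 0.998, -0.001], [0.998, -0.068, -0.001], [-0.001, -0.001, -1.0]] 44.66317478183361
delta tool share to tab (x,y): [ 0.025 -0.033  1.557] yaw y -3.890031567941564
```

View pics/scene1.png

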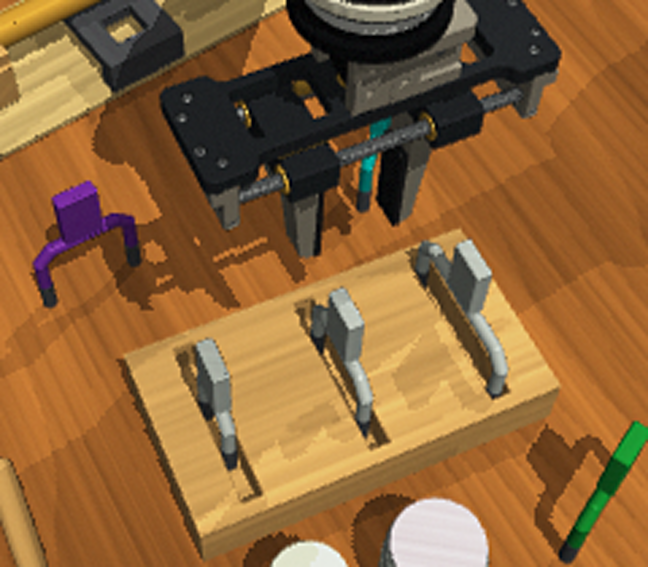

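The crop shows the fingers at (305,250) and (400,215), above the middle tab at (345,310) on either side of it, closing along the stand's x as planned. I'll descend and grip.

```bash
python3 -m crank '[{"offset":[0.025,-0.033,0.5],"rot":[0,0,0]},{"offset":[0.025,-0.033,0.75],"rot":[0,0,0]},{"offset":[0.025,-0.033,0.75],"rot":[0,0,0]}]'
python3 -m crank '[{"offset":[0,0,0.3],"rot":[0,0,0]},{"offset":[0,0,0.55],"rot":[0,0,0]},{"offset":[0,0,0.81],"rot":[0,0,0]},{"offset":[0,0,0.81],"rot":[0,0,0]},{"offset":[0,0,0.81],"rot":[0,0,0]}]'
python3 -m crank '[{"offset":[0,0,0],"rot":[0,0,0]},{"offset":[0,0,0],"rot":[0,0,0]},{"offset":[0,0,0],"rot":[0,0,0]},{"offset":[0,0,0],"rot":[0,0,0]},{"offset":[0,0,0],"rot":[0,0,0]},{"offset":[0,0,0],"rot":[0,0,0]},{"offset":[0,0,0],"rot":[0,0,0]},{"offset":[0,0,0],"rot":[0,0,0]}]' 0 40
```

```text
clock: 3.85
eef_pos: [541.4, 164.2, 151.8]
tool_rot: [[0.064, 0.998, -0.005], [0.998, -0.064, -0.002], [-0.002, -0.005, -1.0]]
wrist_force: [-0.0, 0.6, -0.3]
opening: 45.2
finger_force: 0.0
clock: 4.35
eef_pos: [543.9, 165.9, 90.9]
tool_rot: [[0.063, 0.998, 0.001], [0.998, -0.063, 0.0], [0.0, 0.001, -1.0]]
wrist_force: [0.3, -0.2, 0.4]
opening: 45.2
finger_force: 0.0
clock: 5.15
eef_pos: [543.5, 165.7, 90.1]
tool_rot: [[0.062, 0.998, 0.001], [0.998, -0.062, -0.0], [-0.0, 0.001, -1.0]]
wrist_force: [-0.1, -1.2, 5.1]
opening: 11.7
finger_force: 40.0
```

```bash
python3 -m crank '[{"offset":[0,0,-0.2],"rot":[0,0,0]},{"offset":[0,0,-0.4],"rot":[0,0,0]},{"offset":[0,0,-0.7],"rot":[0,0,0]},{"offset":[0,0,-1],"rot":[0,0,0]},{"offset":[0,0,-1],"rot":[0,0,0]}]'
python3 -m crank '[{"offset":[-0.2,0,-0.4],"rot":[0,0,0]},{"offset":[-0.5,0,-0.4],"rot":[0,0,0]},{"offset":[-0.9,0,-0.4],"rot":[0,0,0]},{"offset":[-1,0,-0.4],"rot":[0,0,0]}]' | head -2
for i in 1 2 3 4; do python3 -m crank '[{"offset":[-0.4,0,0],"rot":[0,0,0]},{"offset":[-0.8,0,0],"rot":[0,0,0]},{"offset":[-1,0,0],"rot":[0,0,0]}]' | head -2; done
python3 -m crank '[{"offset":[0,0,0],"rot":[0,0,-0.03]},{"offset":[0,0,0],"rot":[0,0,-0.06]},{"offset":[0,0,0],"rot":[0,0,-0.06]},{"offset":[0,0,0],"rot":[0,0,-0.06]}]'
python3 - <<'E'
from h import *
o=bot.get_obs();R=np.array(o['tool_rot']);p=np.array(o['eef_pos'])
print('share to home:',(R.T@(np.array([542.5,-237.5,72+32.5-15.4])-p)/80).round(3), 'yaw y',np.degrees(np.arctan2(R[1,1],R[0,1])))
d=grab('scene');cv2.imwrite('pics/scene2.png',cv2.resize(d['color'][20:200,140:380,::-1],None,fx=3,fy=3,interpolation=cv2.INTER_CUBIC))
E
```

```text
clock: 5.65
eef_pos: [544.7, 166.9, 173.6]
tool_rot: [[0.062, 0.998, 0.006], [0.998, -0.062, 0.002], [0.002, 0.005, -1.0]]
wrist_force: [-0.7, 0.5, -1.8]
opening: 12.1
finger_force: 40.0
clock: 6.05
eef_pos: [537.4, 81.6, 200.7]
clock: 6.35
eef_pos: [532.3, 3.2, 200.8]
clock: 6.65
eef_pos: [527.3, -76.6, 200.8]
clock: 6.95
eef_pos: [522.4, -156.3, 200.9]
clock: 7.25
eef_pos: [517.8, -235.6, 201.1]
clock: 7.65
eef_pos: [518.5, -232.4, 201.5]
tool_rot: [[-0.125, 0.992, -0.0], [0.992, 0.125, 0.001], [0.001, -0.0, -1.0]]
wrist_force: [-0.3, -0.3, -2.2]
opening: 12.0
finger_force: 40.0
share to home: [-0.102  0.289  1.405] yaw y 7.190799542980403
```

View pics/scene2.png

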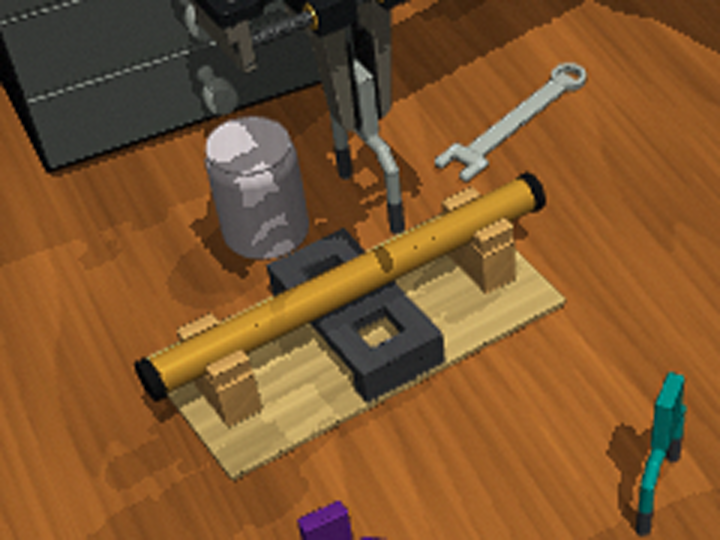

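The 70 mm U-bolt hangs upright from the fingers, with leg ends at crop (343,175) and (397,228). The near bracket hole is at (379,328). I'll compare the legs with the hole in this view.

```bash
python3 - <<'E'
from h import *
S=np.load('scene.npz');C=lambda x,y:(140+x/3,20+y/3)
l=[world(S,*C(343,176),126.5),world(S,*C(397,229),126.5)]
print('legs',l,'mid',(l[0]+l[1])/2,'dist',np.linalg.norm(l[0]-l[1]))
print('hole',world(S,*C(379,328),40), 'expected',[542.5-35*.125,-237.5+35*.992])
c=[world(S,*C(*q),40) for q in((270,265),(345,230),(442,338),(360,375))];print('plate',np.mean(c,0))
t=world(S,*C(362,80),128+111);print('tab top',t)
E
```

```text
legs [array([ 524.9168674 , -265.61812243,  126.5       ]), array([ 514.10936133, -197.19997332,  126.5       ])] mid [ 519.51311436 -231.40904788  126.5       ] dist 69.26648045698917
hole [ 537.22921048 -195.92298584   40.        ] expected [538.125, -202.78]
plate [ 542.37767686 -231.2858966    40.        ]
tab top [ 519.35519195 -216.94912017  239.        ]
```

```bash
python3 -m crank '[{"offset":[-0.063,0.294,0],"rot":[0,0,0]},{"offset":[-0.063,0.294,0.1],"rot":[0,0,0]},{"offset":[-0.063,0.294,0.3],"rot":[0,0,0]},{"offset":[-0.063,0.294,0.5],"rot":[0,0,0]},{"offset":[-0.063,0.294,0.7],"rot":[0,0,0]},{"offset":[-0.063,0.294,0.9],"rot":[0,0,0]},{"offset":[-0.063,0.294,0.94],"rot":[0,0,0]},{"offset":[-0.063,0.294,0.94],"rot":[0,0,0]}]'
python3 - <<'E'
from h import *
d=grab('scene');cv2.imwrite('pics/scene3.png',cv2.resize(d['color'][70:170,180:320,::-1],None,fx=5,fy=5,interpolation=cv2.INTER_CUBIC))
E
```

```text
clock: 8.5
eef_pos: [541.9, -235.3, 125.6]
tool_rot: [[-0.126, 0.992, -0.001], [0.992, 0.126, 0.001], [0.001, -0.001, -1.0]]
wrist_force: [0.1, -0.5, -1.4]
opening: 12.0
finger_force: 40.0
```

View pics/scene3.png

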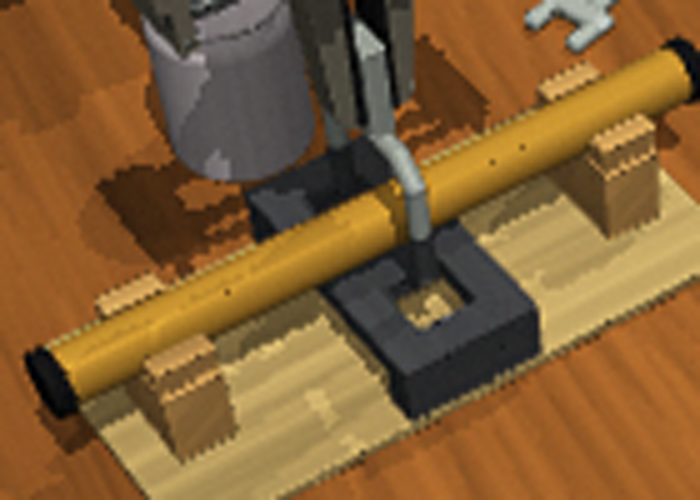

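The near leg tip is at crop (423,278), just above the hole, whose centre is at about (433,300). The far leg is behind the post at (335,150). I'll check the numbers.

```bash
python3 - <<'E'
from h import *
S=np.load('scene.npz');C=lambda x,y:(180+x/5,70+y/5)
print('tip',world(S,*C(423,278),50.5),'TCP leg expect',[541.9-35*.126,-235.3+35*.992])
print('hole corners',[world(S,*C(*q),40).round(1) for q in((393,295),(445,272),(475,298),(415,332))])
E
```

```text
tip [ 539.20346026 -198.48371603   50.5       ] TCP leg expect [537.49, -200.58]
hole corners [array([ 552. , -205.1,   40. ]), array([ 525.6, -206.8,   40. ]), array([ 520.6, -186. ,   40. ]), array([ 552.6, -180.1,   40. ])]
```

```bash
python3 -m crank '[{"offset":[0.03,-0.01,0],"rot":[0,0,0]},{"offset":[0.03,-0.01,0.1],"rot":[0,0,0]},{"offset":[0.03,-0.01,0.2],"rot":[0,0,0]},{"offset":[0.03,-0.01,0.2],"rot":[0,0,0]}]'
python3 -m crank '[{"offset":[0,0,0.06],"rot":[0,0,0]},{"offset":[0,0,0.12],"rot":[0,0,0]},{"offset":[0,0,0.18],"rot":[0,0,0]},{"offset":[0,0,0.22],"rot":[0,0,0]},{"offset":[0,0,0.22],"rot":[0,0,0]},{"offset":[0,0,0.22],"rot":[0,0,0]}]'
```

```text
clock: 8.95
eef_pos: [540.3, -233.2, 109.2]
tool_rot: [[-0.126, 0.992, -0.002], [0.992, 0.126, 0.001], [0.001, -0.002, -1.0]]
wrist_force: [-0.6, 1.5, -2.8]
opening: 11.6
finger_force: 40.0
clock: 9.55
eef_pos: [541.3, -233.2, 92.9]
tool_rot: [[-0.126, 0.992, -0.0], [0.992, 0.126, 0.0], [0.0, -0.0, -1.0]]
wrist_force: [-0.4, -0.1, -2.5]
opening: 11.9
finger_force: 40.0
```

```bash
python3 -m crank '[{"offset":[0,0,0.025],"rot":[0,0,0]},{"offset":[0,0,0.045],"rot":[0,0,0]},{"offset":[0,0,0.045],"rot":[0,0,0]},{"offset":[0,0,0.045],"rot":[0,0,0]}]'
```

```text
clock: 9.95
eef_pos: [541.3, -233.3, 89.4]
tool_rot: [[-0.126, 0.992, -0.0], [0.992, 0.126, -0.0], [0.0, -0.0, -1.0]]
wrist_force: [0.2, -1.0, -3.3]
opening: 11.8
finger_force: 40.0
```

Not in contact yet, or only just. I'll go 1 mm lower, then open gently and retreat straight up.

```bash
python3 -m crank '[{"offset":[0,0,0.012],"rot":[0,0,0]},{"offset":[0,0,0.012],"rot":[0,0,0]},{"offset":[0,0,0.012],"rot":[0,0,0]}]' | grep -E 'eef|wrist'
python3 -m crank '[{"offset":[0,0,0],"rot":[0,0,0]},{"offset":[0,0,0],"rot":[0,0,0]},{"offset":[0,0,0],"rot":[0,0,0]},{"offset":[0,0,0],"rot":[0,0,0]},{"offset":[0,0,0],"rot":[0,0,0]},{"offset":[0,0,0],"rot":[0,0,0]}]' 0.5
python3 -m crank '[{"offset":[0,0,-0.2],"rot":[0,0,0]},{"offset":[0,0,-0.6],"rot":[0,0,0]},{"offset":[0,0,-1],"rot":[0,0,0]},{"offset":[0,0,-1],"rot":[0,0,0]}]'
python3 -m crank '[{"offset":[-0.3,-0.6,-1],"rot":[0,0,0]},{"offset":[-0.5,-1,-1],"rot":[0,0,0]},{"offset":[-0.5,-1,-1],"rot":[0,0,0]},{"offset":[-0.5,-1,-1],"rot":[0,0,0]}]'
python3 - <<'E'
from h import *
d=grab('scene');cv2.imwrite('pics/scene4.png',cv2.resize(d['color'][60:280,140:460,::-1],None,fx=2.4,fy=2.4,interpolation=cv2.INTER_CUBIC))
E
```

```text
eef_pos: [541.4, -233.3, 88.8]
wrist_force: [-1.8, 0.6, 2.0]
clock: 10.85
eef_pos: [541.3, -233.3, 88.4]
tool_rot: [[-0.126, 0.992, -0.0], [0.992, 0.126, 0.0], [0.0, -0.0, -1.0]]
wrist_force: [0.2, 0.9, -0.6]
opening: 45.9
finger_force: 0.0
clock: 11.25
eef_pos: [544.5, -233.8, 174.0]
tool_rot: [[-0.126, 0.992, 0.008], [0.992, 0.126, -0.004], [-0.005, 0.008, -1.0]]
wrist_force: [0.7, 0.3, 0.3]
opening: 45.7
finger_force: 0.0
clock: 11.65
eef_pos: [465.5, -285.9, 250.5]
tool_rot: [[-0.121, 0.993, 0.001], [0.993, 0.121, -0.004], [-0.004, 0.001, -1.0]]
wrist_force: [0.3, 0.2, 0.4]
opening: 46.0
finger_force: 0.0
```

View pics/scene4.png

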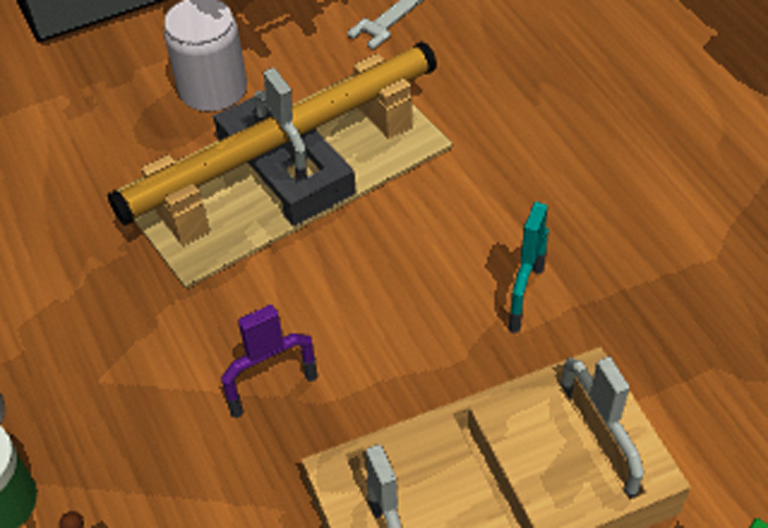

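The U-bolt stands upright astride the post with its tab top at (273,75). The near leg is in the hole at (300,165), and the other two U-bolts are still in the stand. Handing in.

```bash
python3 - <<'E'
from h import *
S=np.load('scene.npz');print('tab top',world(S,140+273/2.4,60+76/2.4))
from rig import workorder
print(workorder.sign_off())
E
```

```text
tab top [ 542.61060321 -228.58442536  126.68615694]
the job is handed in; nothing more can be done
None
```

The 70 mm U-bolt sits astride the post and is released, with its tab top measured at 126.7 mm (127 mm is fully home); the narrow and wide U-bolts still stand in the stand, and the job was handed in at about 12 s with no verdict returned.

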